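Stir the polishing stones, then lift the rinse basket to drain

ROBOT

A 6-joint arm with a two-finger parallel gripper is mounted at the origin on the work surface. World frame = base frame: x ahead of the robot, y to its left, z up, the work surface at z = 0. Lengths are in mm, angles in degrees, forces in N, time in s.
With the tool pointing down it reaches from about 350 to 850 mm from the base axis. Payload 8.1 kg.
Tool frame: the origin (TCP) lies midway between the tips of the shut fingers; the grasp point (between the pads) lies 19 mm behind it (r.pinch_z is the distance from the TCP to the grasp point, in mm); z points along the fingers, y is the line along which they close (so a half turn about z gives the same grasp; the last joint's range is limited). The gripper opens to 85 mm and grips with 20 to 120 N. Pads are 22 mm wide; open, the fingers measure 114 mm over their backs; the gripper's body (76 mm by 85 mm) begins 54 mm behind the grasp point. The pads swing forward as they close: fully open they stand 13 mm farther back than shut.
Start: joints at [66.669, 7.471, 85.268, -0, 87.261, -4.893], TCP at [189.743, 569.212, 231.292] pointing down, gripper open.
Joint ranges: [-169.43, 169.43], [-51.17, 129.36], [1.28, 143.12], [-76.62, 256.62], [0, 156.53], [-152.29, 152.29]. Speed limits (degrees/s): [136.94, 136.94, 159.86, 180, 180, 180].

INTERFACE

Orientations are given as [roll, pitch, yaw] about the fixed x, y, z axes, in that order (R = Rz(yaw) Ry(pitch) Rx(roll)).
In Python, from bench import sensors, optics, job, r gives the robot as it stands.
- The arm moves only by the tool play_rows, never from a script. Its argument "motion" is a list that holds one entry, the list of rows, each a list of 6 numbers: the shift along the tool's x, y, z in cm, then the turn, a rotation vector about the tool's x, y, z in degrees. In form: [[[x, y, z, ax, ay, az], ...]]. A call has 1 to 5 rows; each row is the pose to reach, as a shift and turn from the pose commanded when the call began, along the tool's axes at that moment; what a row does not reach only later rows make up. A row lasts 1/10 s, in which the tool goes at most 50 mm and 8.59 degrees, less where a joint would pass 70% of its speed; a pose out of reach is approached as far as the arm can. A call with a gripper value outside its range is refused whole. "jaw" is the opening, from 0 (shut) to 1 (fully open), set as the call begins (left out, the last holds). The fingers move at their own pace and stop on an object; "squeeze" is the grip in N (left out, the last holds). Time passes only in rows, so rows that repeat a pose let the fingers close. It gives the time, the measured TCP pose, the force, the opening and the grip force at its end, in the units of the state.
- sensors.sense(): the state, without advancing time (a new reading comes with each control period).
- optics.snapshot(name): name is "scene" or "top" or "wrist"; returns a dict with "pixels" (400x640x3 uint8, red, green, blue), "mtx" (3x3 intrinsics, pixels), "k1" (the pictures are not rectified: a ray, as slopes to the right and down, at radius r is drawn at 1 + k1 r^2 times it, then the intrinsics apply), "R" (3x3) and "t" (3): a world point X has camera coordinates R X + t; the wrist camera has in their place "T_tool_cam" (4x4, takes a point from camera to tool coordinates, whose origin is the TCP and whose axes are the flange's). Camera axes: x right, y down, z forward; pixel columns grow to the right and rows downward; lengths in mm; the calibration is good to about 2 mm. A picture is of the moment at which its call begins: read the wrist's pose just before it. There is no depth.
- job.hand_in(): hands the job in; it is judged then, once.
The state is a dict: "time": time; "joint_pos": joint angles; "qd": joint speeds; "joint_efforts": joint torques, N m; "tool_pos": TCP position; "tcp_rot": TCP orientation; "ft_force": force on the tool from outside, world axes, zero at the start; "wrist_torque": the same for the moment, N m; "finger_gap": finger opening in mm; "grip_force": force on a finger pad.
Only numpy, scipy, OpenCV 4.12 (cv2) and the standard library are available. Lean on these libraries where they do the work, as an engineer would, in place of code of your own. Each camera call takes 0.05 s, during which the arm holds its last target. There are 200 camera calls.

TASK

Take the wooden rod out of its block and, with its foot down near the floor of the basket, stir the white polishing stones two full turns round the centre post, clockwise as seen from above; then stand the rod back in the hole of its block and let it go. After that take the rinse basket by the wooden bar on its post, lift it straight up until its underside is about 8 cm above the basin's rim, and finish while still holding it there over the basin, level and steady, with all five stones in it. Never tip the basket on the way, and leave the other things on the bench alone.

Things in the scene. Friction and masses are not known exactly. Their poses are not given: they have to be found in the camera images.
- basin: grey round basin, fixed to the bench, outside 150 mm across, rim 45 mm above the bench. Origin: centre of its underside, on the bench, z up. Its yaw means nothing (it is round).
- basket: round steel rinse basket standing loose inside the basin (about 5 mm play all round), 133 mm across outside, inner radius 63 mm, floor 5 mm thick, its rim 55 mm above its origin and about 60 mm above the bench. A steel post 14 mm thick rises from the middle of its floor and carries a wooden grip bar. Origin: centre of its underside (5 mm above the bench at the start), z up along the post. It weighs 0.3 to 0.5 kg; the bar is straight above its centre of mass.
- bar (a point): centre of the basket's wooden grip bar, a 40 x 16 x 28 mm block on top of the post, 101 mm above the basket's underside; 40 mm long along the basket's x, 16 mm thick along the basket's y (pinch it across y, from above), its top 115 mm above the basket's underside (120 mm above the bench at the start).
- rod: loose wooden stirring rod, 200 mm long, round: 12 mm thick, the top 55 mm thickened to 16 mm as a grip. It stands in the hole of its block, foot 10 mm and top 210 mm above the bench. Origin: centre of its foot; z runs up along the rod. 35 g.
- rod_tip (a point): centre of the rod's foot (same point as the rod's origin)
- block: pale wooden block, 70 x 70 x 70 mm, fixed to the bench, with one upright round hole in the middle of its top: 15 mm wide, widening over a 7 mm chamfer to 29 mm at the mouth, 60 mm deep (hole floor 10 mm above the bench). Origin: centre of its underside, z up.
- stone0_center (a point): centre of one of the five white ceramic polishing stones, balls 20 mm across, 12 g, lying loose on the basket's floor round the post
- stone1_center (a point): centre of one of the five white ceramic polishing stones, balls 20 mm across, 12 g, lying loose on the basket's floor round the post
- stone2_center (a point): centre of one of the five white ceramic polishing stones, balls 20 mm across, 12 g, lying loose on the basket's floor round the post
- stone3_center (a point): centre of one of the five white ceramic polishing stones, balls 20 mm across, 12 g, lying loose on the basket's floor round the post
- stone4_center (a point): centre of one of the five white ceramic polishing stones, balls 20 mm across, 12 g, lying loose on the basket's floor round the post
- bangle: bystander, not to be disturbed: flat round metal bangle lying on the bench, 66 mm across, 10 mm high
- doming_block: bystander, not to be disturbed: 45 mm steel cube with round hollows, origin under its centre
- hammer: bystander, not to be disturbed: hammer lying on the bench beyond the other things, roughly along y, low (under 40 mm)
- vase: bystander, not to be disturbed: blue ceramic vase, 112 mm across, 155 mm tall, upright
- tin: bystander, not to be disturbed: closed metal tin, 70 mm across, 85 mm tall with its lid, upright
- cuff: bystander, not to be disturbed: round metal cuff, 60 mm across, 22 mm high, lying on the bench
Not all that is in view belongs to the job. Leave any green or purple look-alike of the basket alone.

How it is judged:
By the outcome, as a careful person would: the job done as asked, in the order asked, and still so for the second after the job is handed in, while the arm keeps its last pose, push and grip.
It also fails if it takes over 64 s, if anything falls off the work surface, if the arm or the gripper's body presses on something with over 40 N, if the wrist force passes 120 N, or if a joint passes its speed limit or range.

## Working session

There is one attempt and no reset: what is moved stays moved. The work goes in short steps, Python scripts to look and compute and a tool call to move; the robot and the scene stay as the last step left them, time stands still between calls to the robot, and variables do not carry over. Pictures are saved under pics/ and viewed, at most 10 in all, crops included, and the job is handed in when it is done.

Besides the shell and the picture viewer there is one more tool, called after "Request:" by a JSON object that holds its "op" and its "data", one argument or row to a line. play_rows: Moves the arm, as the interface text tells. Its arguments: {"type":"object","properties":{"motion":{"type":"array","items":{"type":"array","items":{"type":"array","items":{"type":"number"}}}},"jaw":{"type":"number"},"squeeze":{"type":"number"}},"required":["motion"]}

```bash
mkdir -p pics
cat > h.py <<'E'
import numpy as np, cv2
from bench import sensors, optics, job, r
def snap(n, f=None):
    s=sensors.sense(); d=optics.snapshot(n)
    if n=="wrist":
        from scipy.spatial.transform import Rotation as Ro
        T=np.eye(4); T[:3,:3]=Ro.from_euler('xyz',s['tcp_rot'],degrees=True).as_matrix(); T[:3,3]=s['tool_pos']
        W=np.linalg.inv(T@np.array(d['T_tool_cam'])); d['R']=W[:3,:3]; d['t']=W[:3,3]
    d['R']=np.array(d['R']); d['t']=np.array(d['t'])
    if f: cv2.imwrite('pics/'+f,cv2.cvtColor(d['pixels'],cv2.COLOR_RGB2BGR))
    return d
def ray(d,u,v):
    p=cv2.undistortPoints(np.array([[[u,v]]],float),np.array(d['mtx'],float),np.array([d['k1'],0,0,0.]))[0,0]
    return -d['R'].T@d['t'], d['R'].T@np.array([p[0],p[1],1])
def onz(d,u,v,z):
    o,w=ray(d,u,v); return o+w*(z-o[2])/w[2]
def proj(d,X):
    return cv2.projectPoints(np.array([X],float),cv2.Rodrigues(d['R'])[0],d['t'],np.array(d['mtx'],float),np.array([d['k1'],0,0,0.]))[0][0,0]
E
python3 - <<'E'
from h import *
print(sensors.sense(), r.pinch_z)
for n in("scene","top"):
    d=snap(n,n+'.png'); print(n,-d['R'].T@d['t'])
E
```

```text
{'time': 0.0, 'joint_pos': array([ 6.66707836e+01,  7.51387662e+00,  8.53298761e+01, -3.80584134e-04,
        8.72605102e+01, -4.89512282e+00]), 'qd': array([-0.05716326,  0.04360544, -0.02032701,  0.03830219, -0.04088781,
       -0.06516552]), 'joint_efforts': array([ 4.19513774e-03, -5.69382012e+01, -5.00579059e+01,  4.23676611e-04,
        1.40808779e-02, -1.43737770e-05]), 'tool_pos': array([189.51303437, 568.70972735, 230.25153864]), 'tcp_rot': array([-1.79896085e+02, -8.51824228e-03,  1.61565917e+02]), 'ft_force': array([ 0.74487344, -0.02327532,  1.03820025]), 'wrist_torque': array([-0.0268661 ,  0.01935047,  0.01021874]), 'grip_force': 0.0, 'finger_gap': 85.12810215991252} 18.700000000000003
scene [1099.50875464 -158.99141416 1051.59110888]
top [ 383.81502598  -15.64599159 1351.21559966]
```

View pics/scene.png

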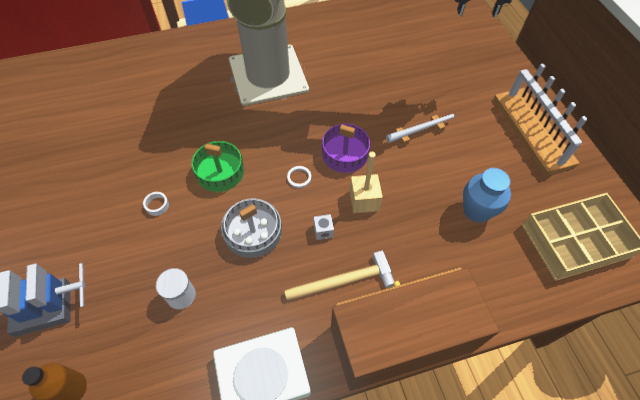

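View pics/top.png

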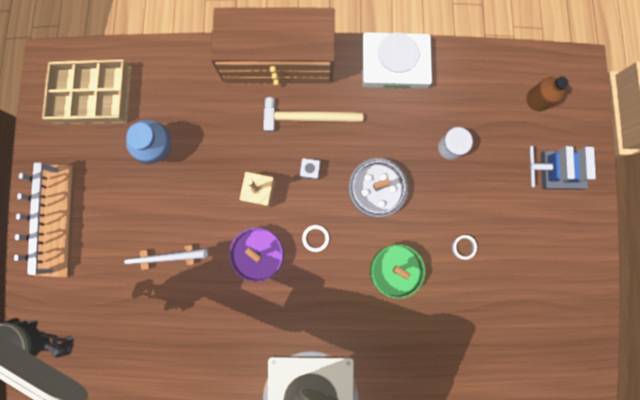

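The scene and top views show the basket (grey, top view ≈(379,187)), its bar ≈(382,184), and the block with rod ≈(257,188). The green and purple baskets lie nearer the robot. Next I zoom and measure.

Run:
```python
from h import *
a=cv2.imread('pics/top.png'); b=cv2.imread('pics/scene.png')
A=cv2.resize(a[150:225,225:425],(800,300),interpolation=cv2.INTER_CUBIC)
B=cv2.resize(b[145:260,215:390],(456,300),interpolation=cv2.INTER_CUBIC)
B=cv2.copyMakeBorder(B,0,0,0,344,0)
cv2.imwrite('pics/z.png',np.vstack([A,B]))
d=snap("top"); s=snap("scene")
for n,p in dict(block=(257,189),basket=(379,187),bar=(382,184),purple=(257,254),green=(398,271),dom=(310,168),vase=(148,141),tin=(458,140),bangle=(315,238)).items():
    print(n, onz(d,*p,dict(block=70,bar=119,dom=45,vase=155,tin=85).get(n,60)).round())
```

```text
block [533. 136.  70.]
basket [ 542. -169.   60.]
bar [ 542. -169.  119.]
purple [372. 133.  60.]
green [ 333. -217.   60.]
dom [591.   5.  45.]
vase [636. 391. 155.]
tin [ 660. -367.   85.]
bangle [413. -10.  60.]
```

View pics/z.png

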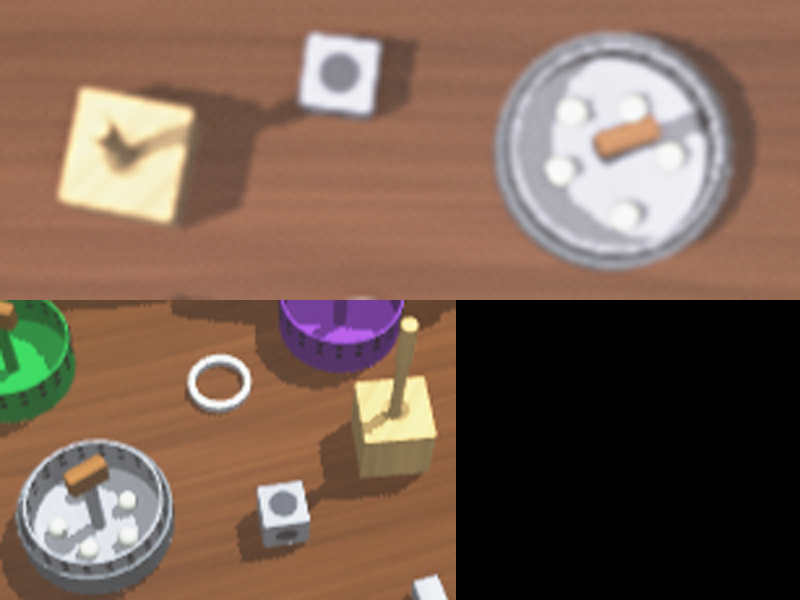

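The zoom shows the rod standing in the block (scene rod top ≈(372,155) px), five stones at radius ≈30–43 mm round the post, and the bar ≈15° off the bench's y axis. Next come refined numbers and the first move.

Run:
```python
from h import *
t=snap("top"); s=snap("scene")
print('rodtop scene',onz(s,372.3,154.6,210).round(1))
# block: pale yellow mask in top
hsv=cv2.cvtColor(t['pixels'],cv2.COLOR_RGB2HSV)
m=np.zeros(hsv.shape[:2],np.uint8); m[165:212,232:282]=1
M=cv2.inRange(hsv,(15,40,150),(40,160,255))*m
c=max(cv2.findContours(M,0,2)[0],key=cv2.contourArea); q=cv2.minAreaRect(c); print('block',q,onz(t,*q[0],70).round(1))
m[:]=0; m[165:200,365:400]=1
M=cv2.inRange(hsv,(5,110,60),(18,255,255))*m
c=max(cv2.findContours(M,0,2)[0],key=cv2.contourArea); q=cv2.minAreaRect(c); b=cv2.boxPoints(q)
P=np.array([onz(t,*p,120) for p in b]); print('bar top',P.round(1).tolist(),P.mean(0).round(1))
# stones
m[:]=0; m[150:225,340:420]=1
ctr=None
for f in [(368,178),(383,177),(392.5,188.7),(381,203.5),(365,192.5)]:
    print('stone',onz(t,*f,20).round(0))
for u,v in[(349,187),(409,187),(379,157.5),(379,217)]: print('rim',onz(t,u,v,60).round(0))
```

```text
rodtop scene [538.4 139.8 210. ]
block ((256.1400451660156, 188.2647705078125), (29.844377517700195, 30.31216049194336), 10.784297943115234) [534.5 137.7  70. ]
bar top [[541.6, -149.3, 120.0], [552.8, -181.9, 120.0], [543.4, -185.0, 120.0], [532.2, -152.4, 120.0]] [ 542.5 -167.2  120. ]
stone [ 570. -145.   20.]
stone [ 573. -184.   20.]
stone [ 543. -209.   20.]
stone [ 504. -179.   20.]
stone [ 532. -138.   20.]
rim [541. -94.  60.]
rim [ 543. -245.   60.]
rim [ 617. -169.   60.]
rim [ 467. -169.   60.]
```

Request:
{"op": "play_rows", "data": {
  "motion": [
    [[-2, -1.3, -1, 4, 0, 0], [-6, -3.9, -2, 0, 0, 8], [-10, -6.5, -3, 0, 0, 16], [-14, -9.1, -4, 0, 0, 23], [-18, -11.7, -4, 0, 0, 30]]
  ],
  "jaw": 1
}}

```text
time: 0.8
tool_pos: [324.8, 400.3, 272.9]
tcp_rot: [179.9, -0.0, 131.3]
ft_force: [1.3, 0.4, 0.9]
finger_gap: 85.4
grip_force: 0.0
```

Request:
{"op": "play_rows", "data": {
  "motion": [
    [[-4.5, -0.2, -0.4, 0, 0, 8], [-9, -0.4, -0.8, 0, 0, 16], [-13.5, -0.6, -1.2, 0, 0, 24], [-18, -0.8, -1.5, 0, 0, 32], [-22, -1, -1.5, 0, 0, 41.3]]
  ]
}}

```text
time: 1.3
tool_pos: [463.3, 228.2, 287.0]
tcp_rot: [179.9, -0.0, 90.6]
ft_force: [1.1, 0.9, 0.4]
finger_gap: 85.6
grip_force: 0.0
```

Request:
{"op": "play_rows", "data": {
  "motion": [
    [[-3.5, 3, 0, 0, 0, 0], [-7, 6, 0, 0, 0, 0], [-8.9, 7.2, 0, 0, 0, 0], [-8.9, 7.2, 0, 0, 0, 0]]
  ]
}}

```text
time: 1.7
tool_pos: [536.8, 139.4, 285.8]
tcp_rot: [-180.0, 0.1, 90.7]
ft_force: [-0.6, 0.5, 0.3]
finger_gap: 85.8
grip_force: 0.0
```

Run:
```python
from h import *
print(sensors.sense()['tool_pos'],sensors.sense()['tcp_rot'])
w=snap("wrist","w1.png"); print(-w['R'].T@w['t'])
print(proj(w,[535.5,138.5,210]),proj(w,[534.5,137.7,70]))
```

```text
[536.77958435 139.3966893  285.81013403] [-1.79975356e+02  5.27408445e-02  9.07387587e+01]
[535.01591906 215.26806496 428.6981164 ]
[320.63027082 209.62965647] [320.05381174 170.90611151]
```

View pics/w1.png

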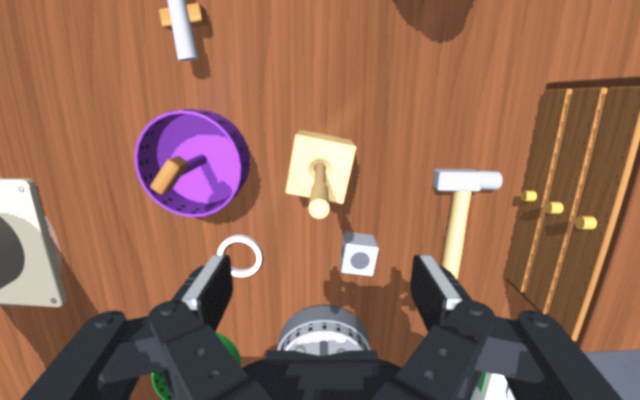

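The wrist view shows the rod top at (319,209) and the hole at ≈(320,171), within 2 px of prediction. I descend and grasp.

Request:
{"op": "play_rows", "data": {
  "motion": [
    [[-0.1, -0.2, 3, 0, 0, 0.7], [-0.1, -0.2, 6.5, 0, 0, 0.7], [-0.1, -0.2, 10, 0, 0, 0.7], [-0.1, -0.2, 12.4, 0, 0, 0.7], [-0.1, -0.2, 12.4, 0, 0, 0.7]]
  ]
}}

```text
time: 2.25
tool_pos: [529.9, 142.0, 157.9]
tcp_rot: [-179.6, 0.1, 90.4]
ft_force: [0.1, 0.1, -0.3]
finger_gap: 85.5
grip_force: 0.0
```

Request:
{"op": "play_rows", "data": {
  "motion": [
    [[0, 0, 0, 0, 0, 0], [0, 0, 0, 0, 0, 0], [0, 0, 0, 0, 0, 0], [0, 0, 0, 0, 0, 0], [0, 0, 0, 0, 0, 0]]
  ],
  "jaw": 0,
  "squeeze": 80
}}

```text
time: 2.75
tool_pos: [534.2, 141.3, 163.5]
tcp_rot: [179.9, -0.0, 90.3]
ft_force: [0.8, 0.4, 5.3]
finger_gap: 14.4
grip_force: 78.0
```

Request:
{"op": "play_rows", "data": {
  "motion": [
    [[0, 0, 0, 0, 0, 0], [0, 0, 0, 0, 0, 0], [0, 0, 0, 0, 0, 0]]
  ]
}}

```text
time: 3.05
tool_pos: [534.3, 141.3, 163.5]
tcp_rot: [179.9, -0.0, 90.3]
ft_force: [0.7, -0.2, 5.7]
finger_gap: 13.7
grip_force: 77.9
```

Request:
{"op": "play_rows", "data": {
  "motion": [
    [[0, 0, -1, 0, 0, 0], [0, 0, -3.5, 0, 0, 0], [0, 0, -6.5, 0, 0, 0], [0, 0, -9, 0, 0, 0], [-1, 0, -9, 0, 0, 0]]
  ]
}}

```text
time: 3.55
tool_pos: [535.4, 132.2, 257.5]
tcp_rot: [179.6, -0.1, 90.3]
ft_force: [0.4, 0.9, 0.3]
finger_gap: 14.1
grip_force: 78.3
```

Request:
{"op": "play_rows", "data": {
  "motion": [
    [[-3, -0.3, 0, 0, 0, 0], [-6, -0.6, 0, 0, 0, 0], [-9, -1, 0, 0, 0, 0], [-12, -1.3, 0, 0, 0, 0], [-15, -1.6, 0, 0, 0, 0]]
  ]
}}

```text
time: 4.05
tool_pos: [517.4, -20.2, 251.7]
tcp_rot: [-179.9, -0.0, 90.3]
ft_force: [-0.1, 0.6, -1.1]
finger_gap: 13.9
grip_force: 78.3
```

Request:
{"op": "play_rows", "data": {
  "motion": [
    [[-3, -0.3, 0, 0, 0, 0], [-6, -0.6, 0, 0, 0, 0], [-9, -1, 0, 0, 0, 0], [-11.5, -1.3, 0, 0, 0, 0], [-12.5, -1.3, 0, 0, 0, 0]]
  ]
}}

```text
time: 4.55
tool_pos: [504.8, -146.1, 251.7]
tcp_rot: [-179.9, 0.0, 90.1]
ft_force: [0.1, 0.2, -0.7]
finger_gap: 13.9
grip_force: 78.3
```

Request:
{"op": "play_rows", "data": {
  "motion": [
    [[0, 0, 0, 0, 0, 0], [0, 0, 0, 0, 0, 0]]
  ]
}}

```text
time: 4.75
tool_pos: [505.7, -143.3, 252.0]
tcp_rot: [-180.0, -0.0, 90.3]
ft_force: [0.4, -0.6, -0.0]
finger_gap: 14.2
grip_force: 78.3
```

Run:
```python
from h import *
s=sensors.sense(); print(s['tool_pos'],s['tcp_rot'])
d=snap("scene"); w=snap("wrist")
f=lambda d:cv2.cvtColor(d['pixels'],cv2.COLOR_RGB2BGR)
p=s['tool_pos']; print('foot pred scene',proj(d,[p[0],p[1]-2.8,100]),'wrist',proj(w,[p[0],p[1]-2.8,100]),proj(w,[542.3,-167.8,120]))
print('bar scene',proj(d,[542.3,-167.8,120]))
B=cv2.resize(f(d)[100:270,170:320],(525,595),interpolation=cv2.INTER_CUBIC)
cv2.imwrite('pics/s2.png',B); cv2.imwrite('pics/w2.png',f(w))
```

```text
[ 505.69410904 -143.27501613  251.97875888] [-1.79965672e+02 -4.64178127e-02  9.02559522e+01]
foot pred scene [253.10197238 197.65450372] wrist [321.97575778 186.33567378] [360.61689771 214.28455072]
bar scene [246.35626937 208.24873146]
```

View pics/s2.png

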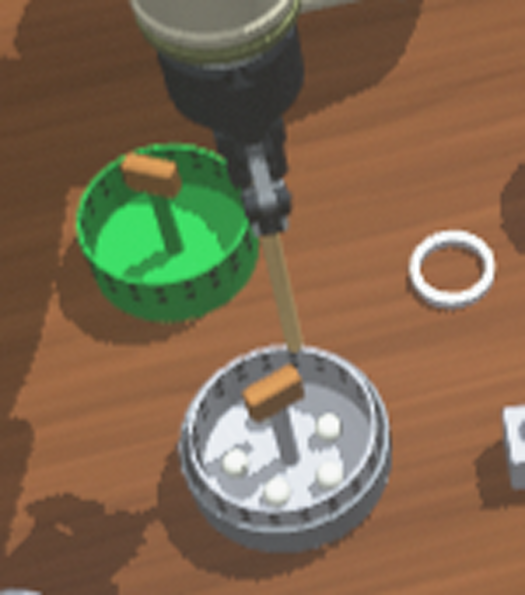

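View pics/w2.png

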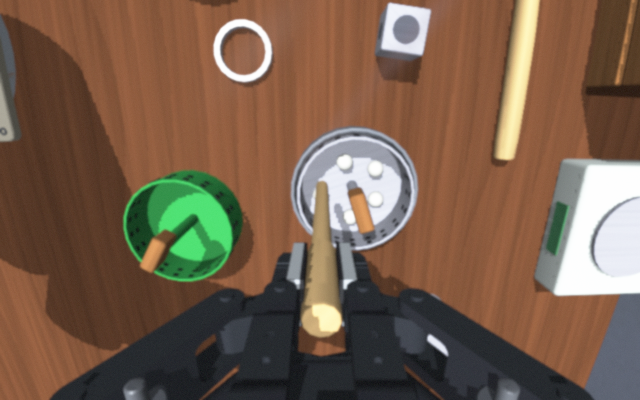

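Foot at scene ≈(254,199) and wrist ≈(322,185), as predicted. It is 42 mm from the basket centre at 150°, in the widest gap between stones. I lower it and stir clockwise.

Request:
{"op": "play_rows", "data": {
  "motion": [
    [[0, 0, 2.5, 0, 0, 0], [0, 0, 5, 0, 0, 0], [0, 0, 7, 0, 0, 0], [0, 0, 8.3, 0, 0, 0], [0, 0, 8.3, 0, 0, 0]]
  ]
}}

```text
time: 5.35
tool_pos: [504.6, -142.6, 167.1]
tcp_rot: [-179.8, -0.1, 90.3]
ft_force: [0.1, 1.1, -0.9]
finger_gap: 14.1
grip_force: 78.3
```

Request:
{"op": "play_rows", "data": {
  "motion": [
    [[0, 0, 0, 0, 0, 0], [0, 0, 0, 0, 0, 0]]
  ]
}}

```text
time: 5.55
tool_pos: [506.7, -144.0, 170.9]
tcp_rot: [179.9, 0.0, 90.3]
ft_force: [-0.1, -0.3, 0.3]
finger_gap: 14.1
grip_force: 78.3
```

Request:
{"op": "play_rows", "data": {
  "motion": [
    [[0.72, 0.52, 0, 0, 0, 0], [1.32, 1.18, 0, 0, 0, 0], [1.76, 1.95, 0, 0, 0, 0], [2.04, 2.8, 0, 0, 0, 0], [2.13, 3.68, 0, 0, 0, 0]]
  ]
}}

```text
time: 6.05
tool_pos: [543.4, -121.9, 169.3]
tcp_rot: [180.0, -0.0, 90.3]
ft_force: [0.0, 0.2, -0.0]
finger_gap: 14.1
grip_force: 78.2
```

Request:
{"op": "play_rows", "data": {
  "motion": [
    [[-0.09, 0.88, 0.1, 0, 0, 0], [-0.37, 1.73, 0.2, 0, 0, 0], [-0.81, 2.5, 0.2, 0, 0, 0], [-1.41, 3.16, 0.2, 0, 0, 0], [-2.12, 3.68, 0.2, 0, 0, 0]]
  ]
}}

```text
time: 6.55
tool_pos: [580.0, -144.2, 167.2]
tcp_rot: [-180.0, 0.0, 90.3]
ft_force: [-0.4, 0.0, -0.5]
finger_gap: 14.3
grip_force: 78.3
```

Request:
{"op": "play_rows", "data": {
  "motion": [
    [[-0.82, 0.36, 0, 0, 0, 0], [-1.69, 0.55, 0, 0, 0, 0], [-2.57, 0.55, 0, 0, 0, 0], [-3.44, 0.36, 0, 0, 0, 0], [-4.25, 0, 0, 0, 0, 0]]
  ]
}}

```text
time: 7.05
tool_pos: [578.9, -186.7, 166.9]
tcp_rot: [-179.9, -0.0, 90.3]
ft_force: [-1.6, -0.5, -0.8]
finger_gap: 13.8
grip_force: 78.3
```

Request:
{"op": "play_rows", "data": {
  "motion": [
    [[-0.72, -0.52, 0, 0, 0, 0], [-1.32, -1.18, 0, 0, 0, 0], [-1.76, -1.95, 0, 0, 0, 0], [-2.04, -2.8, 0, 0, 0, 0], [-2.13, -3.68, 0, 0, 0, 0]]
  ]
}}

```text
time: 7.55
tool_pos: [542.4, -206.9, 167.4]
tcp_rot: [180.0, -0.1, 90.3]
ft_force: [0.8, 4.6, -0.5]
finger_gap: 14.3
grip_force: 78.3
```

Request:
{"op": "play_rows", "data": {
  "motion": [
    [[0.09, -0.88, 0, 0, 0, 0], [0.37, -1.73, 0, 0, 0, 0], [0.81, -2.5, 0, 0, 0, 0], [1.41, -3.16, 0, 0, 0, 0], [2.12, -3.68, 0, 0, 0, 0]]
  ]
}}

```text
time: 8.05
tool_pos: [505.6, -185.8, 167.5]
tcp_rot: [180.0, 0.0, 90.3]
ft_force: [0.5, 1.0, 0.6]
finger_gap: 14.2
grip_force: 78.3
```

Request:
{"op": "play_rows", "data": {
  "motion": [
    [[0.82, -0.36, 0, 0, 0, 0], [1.69, -0.55, 0, 0, 0, 0], [2.57, -0.55, 0, 0, 0, 0], [3.44, -0.36, 0, 0, 0, 0], [4.25, 0, 0, 0, 0, 0]]
  ]
}}

```text
time: 8.55
tool_pos: [507.6, -144.0, 168.5]
tcp_rot: [179.8, 0.1, 90.3]
ft_force: [4.0, -1.1, -0.5]
finger_gap: 14.4
grip_force: 79.1
```

Run:
```python
from h import *
s=sensors.sense(); print(s['tool_pos'],s['tcp_rot'],s['ft_force'])
w=snap("wrist"); d=snap("scene")
f=lambda d:cv2.cvtColor(d['pixels'],cv2.COLOR_RGB2BGR)
p=s['tool_pos']; print('foot pred wrist x3.5',(proj(w,[p[0],p[1]-2.8,15])-[270,100])*3, proj(d,[p[0],p[1]-2.8,15]))
A=cv2.resize(f(w)[100:270,270:440],(510,510)); B=cv2.resize(f(d)[180:270,215:290],(290,348)); B=cv2.copyMakeBorder(B,0,162,0,0,0)
cv2.imwrite('pics/w3.png',np.hstack([A,B]))
```

```text
[ 507.63649366 -143.95177116  168.52966089] [1.79751311e+02 1.15104281e-01 9.02666546e+01] [ 4.00611119 -1.08435864 -0.53888887]
foot pred wrist x3.5 [154.07390491 255.68578768] [256.89184245 215.17825918]
```

View pics/w3.png

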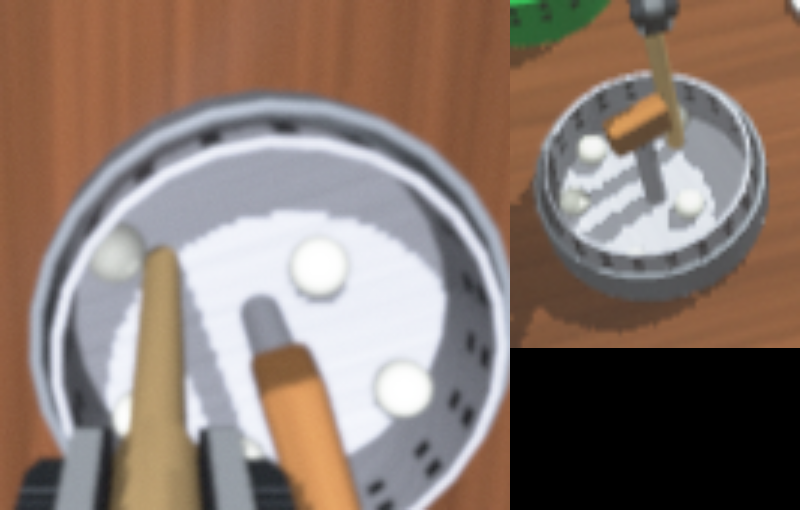

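The picture shows the rod foot at crop (160,250) as predicted, with the stones moved round and forces around 4 N. Second turn plus a small margin, then lift.

Request:
{"op": "play_rows", "data": {
  "motion": [
    [[0.72, 0.52, 0, 0, 0, 0], [1.32, 1.18, 0, 0, 0, 0], [1.76, 1.95, 0, 0, 0, 0], [2.04, 2.8, 0, 0, 0, 0], [2.13, 3.68, 0, 0, 0, 0]]
  ]
}}

```text
time: 9.15
tool_pos: [543.0, -121.8, 166.9]
tcp_rot: [-179.9, -0.0, 90.3]
ft_force: [0.2, -0.6, 0.2]
finger_gap: 14.1
grip_force: 78.3
```

Request:
{"op": "play_rows", "data": {
  "motion": [
    [[-0.09, 0.88, 0, 0, 0, 0], [-0.37, 1.73, 0, 0, 0, 0], [-0.81, 2.5, 0, 0, 0, 0], [-1.41, 3.16, 0, 0, 0, 0], [-2.12, 3.68, 0, 0, 0, 0]]
  ]
}}

```text
time: 9.65
tool_pos: [580.0, -144.2, 167.2]
tcp_rot: [-180.0, 0.0, 90.3]
ft_force: [0.2, -0.3, 0.2]
finger_gap: 14.3
grip_force: 78.3
```

Request:
{"op": "play_rows", "data": {
  "motion": [
    [[-0.82, 0.36, 0, 0, 0, 0], [-1.69, 0.55, 0, 0, 0, 0], [-2.57, 0.55, 0, 0, 0, 0], [-3.44, 0.36, 0, 0, 0, 0], [-4.25, 0, 0, 0, 0, 0]]
  ]
}}

```text
time: 10.15
tool_pos: [578.8, -186.2, 167.0]
tcp_rot: [-179.9, -0.1, 90.3]
ft_force: [-3.0, 2.6, 0.5]
finger_gap: 14.2
grip_force: 78.4
```

Request:
{"op": "play_rows", "data": {
  "motion": [
    [[-0.72, -0.52, 0, 0, 0, 0], [-1.32, -1.18, 0, 0, 0, 0], [-1.76, -1.95, 0, 0, 0, 0], [-2.04, -2.8, 0, 0, 0, 0], [-2.13, -3.68, 0, 0, 0, 0]]
  ]
}}

```text
time: 10.65
tool_pos: [542.6, -207.5, 167.7]
tcp_rot: [179.9, -0.0, 90.3]
ft_force: [2.4, 4.0, 0.2]
finger_gap: 14.0
grip_force: 78.4
```

Request:
{"op": "play_rows", "data": {
  "motion": [
    [[0.09, -0.88, 0, 0, 0, 0], [0.37, -1.73, 0, 0, 0, 0], [0.81, -2.5, 0, 0, 0, 0], [1.41, -3.16, 0, 0, 0, 0], [2.12, -3.68, 0, 0, 0, 0]]
  ]
}}

```text
time: 11.15
tool_pos: [506.9, -186.1, 168.1]
tcp_rot: [179.8, 0.0, 90.3]
ft_force: [7.6, 2.0, -0.2]
finger_gap: 14.2
grip_force: 79.5
```

Request:
{"op": "play_rows", "data": {
  "motion": [
    [[0.82, -0.36, 0, 0, 0, 0], [1.69, -0.55, 0, 0, 0, 0], [2.57, -0.55, 0, 0, 0, 0], [3.44, -0.36, 0, 0, 0, 0], [4.25, 0, 0, 0, 0, 0]]
  ]
}}

```text
time: 11.65
tool_pos: [506.4, -144.2, 167.6]
tcp_rot: [179.9, 0.1, 90.3]
ft_force: [3.2, -6.1, -0.3]
finger_gap: 14.4
grip_force: 78.6
```

Request:
{"op": "play_rows", "data": {
  "motion": [
    [[0.72, 0.52, 0, 0, 0, 0], [1.32, 1.18, 0, 0, 0, 0], [1.76, 1.95, 0, 0, 0, 0], [1.76, 1.95, 0, 0, 0, 0], [1.76, 1.95, 0, 0, 0, 0]]
  ]
}}

```text
time: 12.15
tool_pos: [525.7, -126.0, 167.3]
tcp_rot: [180.0, -0.0, 90.3]
ft_force: [3.2, -1.5, 0.1]
finger_gap: 14.4
grip_force: 78.6
```

Request:
{"op": "play_rows", "data": {
  "motion": [
    [[0, 0, -1, 0, 0, 0], [0, 0, -3, 0, 0, 0], [0, 0, -6, 0, 0, 0], [0, 0, -9, 0, 0, 0], [0, 0, -9, 0, 0, 0]]
  ]
}}

```text
time: 12.65
tool_pos: [526.5, -127.0, 262.9]
tcp_rot: [179.7, 0.1, 90.2]
ft_force: [1.0, -1.5, 0.6]
finger_gap: 14.4
grip_force: 78.4
```

Request:
{"op": "play_rows", "data": {
  "motion": [
    [[3, 0.1, 0, 0, 0, 0], [6, 0.2, 0, 0, 0, 0], [9, 0.3, 0, 0, 0, 0], [12, 0.4, 0, 0, 0, 0], [15, 0.5, 0, 0, 0, 0]]
  ]
}}

```text
time: 13.15
tool_pos: [528.4, 24.8, 256.7]
tcp_rot: [-179.9, -0.0, 90.2]
ft_force: [0.5, -0.2, -0.5]
finger_gap: 14.1
grip_force: 78.4
```

Request:
{"op": "play_rows", "data": {
  "motion": [
    [[3, 0.1, 0, 0, 0, 0], [6, 0.2, 0, 0, 0, 0], [9, 0.4, 0, 0, 0, 0], [11.2, 0.45, 0, 0, 0, 0], [11.74, 0.45, 0, 0, 0, 0]]
  ]
}}

```text
time: 13.65
tool_pos: [532.3, 143.0, 256.7]
tcp_rot: [-179.9, -0.0, 90.4]
ft_force: [-0.1, 0.6, -0.6]
finger_gap: 14.3
grip_force: 78.4
```

Request:
{"op": "play_rows", "data": {
  "motion": [
    [[0, 0, 0, 0, 0, 0], [0, 0, 0, 0, 0, 0], [0, 0, 0, 0, 0, 0]]
  ]
}}

```text
time: 13.95
tool_pos: [533.4, 140.1, 257.2]
tcp_rot: [-180.0, 0.0, 90.2]
ft_force: [0.3, -0.8, -0.4]
finger_gap: 14.2
grip_force: 78.4
```

Run:
```python
from h import *
s=sensors.sense(); print(s['tool_pos'],s['tcp_rot'])
w=snap("wrist"); d=snap("scene")
f=lambda d:cv2.cvtColor(d['pixels'],cv2.COLOR_RGB2BGR)
p=s['tool_pos']
print('foot,hole pred wrist',(proj(w,[p[0],p[1]-2.8,p[2]-153])-[250,100])*4,(proj(w,[534.5,138,70])-[250,100])*4)
print('scene',(proj(d,[p[0],p[1]-2.8,p[2]-153])-[330,120])*5,(proj(d,[534.5,138,70])-[330,120])*5)
A=cv2.resize(f(w)[100:220,250:375],(500,480)); B=cv2.resize(f(d)[120:216,330:390],(300,480))
cv2.imwrite('pics/w4.png',np.hstack([A,B]))
```

```text
[533.43566264 140.09926411 257.20195207] [-1.79976957e+02  2.12379175e-02  9.01955690e+01]
foot,hole pred wrist [288.4014289  342.45206957] [292.03957934 307.77844501]
scene [181.34565506 292.56260016] [177.11504366 330.68380753]
```

View pics/w4.png

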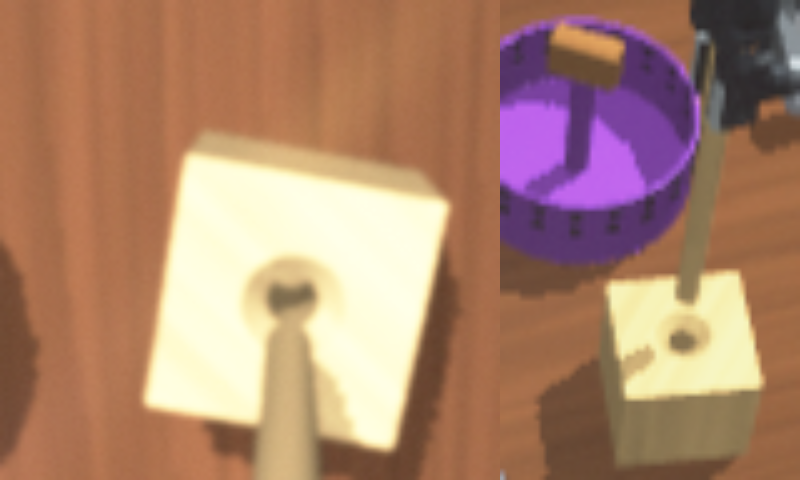

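The picture shows the hole at wrist crop (292,295) and the foot at (288,343), so the foot is within ≈3 mm of the hole, inside the chamfer's catch. I shift about 1.5 mm and insert gently.

Request:
{"op": "play_rows", "data": {
  "motion": [
    [[0.15, 0.1, 1, 0, 0, 0], [0.15, 0.1, 2.2, 0, 0, 0], [0.15, 0.1, 3, 0, 0, 0], [0.15, 0.1, 3.8, 0, 0, 0], [0.15, 0.1, 4.6, 0, 0, 0]]
  ]
}}

```text
time: 14.55
tool_pos: [534.2, 142.7, 210.2]
tcp_rot: [-180.0, 0.0, 90.3]
ft_force: [-0.4, -0.4, -0.8]
finger_gap: 14.4
grip_force: 78.4
```

Request:
{"op": "play_rows", "data": {
  "motion": [
    [[0, 0, 0, 0, 0, 0]]
  ]
}}

```text
time: 14.65
tool_pos: [533.7, 142.5, 209.5]
tcp_rot: [-179.9, 0.0, 90.3]
ft_force: [0.3, -0.2, -0.4]
finger_gap: 14.4
grip_force: 78.4
```

Request:
{"op": "play_rows", "data": {
  "motion": [
    [[0, 0, 1.2, 0, 0, 0], [0, 0, 2.5, 0, 0, 0], [0, 0, 3.8, 0, 0, 0], [0, 0, 4.4, 0, 0, 0], [0, 0, 4.4, 0, 0, 0]]
  ]
}}

```text
time: 15.15
tool_pos: [533.7, 142.5, 165.6]
tcp_rot: [-179.9, 0.0, 90.3]
ft_force: [0.5, 0.2, -0.1]
finger_gap: 14.4
grip_force: 78.2
```

Request:
{"op": "play_rows", "data": {
  "motion": [
    [[0, 0, 0, 0, 0, 0], [0, 0, 0, 0, 0, 0]]
  ]
}}

```text
time: 15.35
tool_pos: [534.8, 142.9, 167.9]
tcp_rot: [180.0, -0.0, 90.3]
ft_force: [-0.5, 0.3, -0.2]
finger_gap: 14.0
grip_force: 78.2
```

Request:
{"op": "play_rows", "data": {
  "motion": [
    [[0, 0, 0.2, 0, 0, 0], [0, 0, 0.2, 0, 0, 0], [0, 0, 0.2, 0, 0, 0]]
  ]
}}

```text
time: 15.65
tool_pos: [534.5, 142.8, 165.4]
tcp_rot: [180.0, -0.0, 90.3]
ft_force: [0.3, -0.3, -0.9]
finger_gap: 14.0
grip_force: 78.3
```

Request:
{"op": "play_rows", "data": {
  "motion": [
    [[0, 0, 0, 0, 0, 0], [0, 0, 0, 0, 0, 0], [0, 0, 0, 0, 0, 0], [0, 0, 0, 0, 0, 0], [0, 0, 0, 0, 0, 0]]
  ],
  "jaw": 1
}}

```text
time: 16.15
tool_pos: [534.5, 142.8, 165.3]
tcp_rot: [180.0, -0.0, 90.3]
ft_force: [-0.8, 0.2, -0.7]
finger_gap: 84.3
grip_force: 0.0
```

Request:
{"op": "play_rows", "data": {
  "motion": [
    [[0, 0, 0, 0, 0, 0], [0, 0, -1, 0, 0, 0], [0, 0, -4, 0, 0, 0], [0, 0, -8, 0, 0, 0], [0, 0, -12, 0, 0, 0]]
  ]
}}

```text
time: 16.65
tool_pos: [534.0, 142.7, 287.0]
tcp_rot: [-180.0, 0.0, 90.3]
ft_force: [0.4, 1.0, 0.0]
finger_gap: 85.3
grip_force: 0.0
```

Request:
{"op": "play_rows", "data": {
  "motion": [
    [[-3, 0, 0, 0, 0, -3], [-7, 0.2, 0, 0, 0, -7], [-11, 0.4, 0, 0, 0, -11], [-15, 0.5, 0, 0, 0, -15], [-19, 0.6, 0, 0, 0, -17]]
  ]
}}

```text
time: 17.15
tool_pos: [541.3, -48.7, 286.4]
tcp_rot: [179.9, 0.0, 107.4]
ft_force: [0.5, -0.6, -0.2]
finger_gap: 85.4
grip_force: 0.0
```

Run:
```python
from h import *
from scipy.spatial.transform import Rotation as Ro
s=sensors.sense(); p=s['tool_pos']; print(p,s['tcp_rot'])
R=Ro.from_euler('xyz',s['tcp_rot'],degrees=True).as_matrix()
print('tool shift to bar above', R.T@(np.array([542.5,-167,p[2]])-p))
```

```text
[541.31557899 -48.71617009 286.38788854] [1.79941190e+02 2.89625748e-02 1.07438183e+02]
tool shift to bar above [-1.13202532e+02 -3.43169560e+01  2.19990342e-02]
```

Request:
{"op": "play_rows", "data": {
  "motion": [
    [[-4, -1.2, 1, 0, 0, 0], [-8, -2.4, 2, 0, 0, 0], [-11.3, -3.4, 3, 0, 0, 0], [-11.3, -3.4, 4, 0, 0, 0], [-11.3, -3.4, 4, 0, 0, 0]]
  ]
}}

```text
time: 17.65
tool_pos: [541.6, -165.4, 244.0]
tcp_rot: [-179.9, -0.1, 107.2]
ft_force: [0.1, 0.3, -0.9]
finger_gap: 85.4
grip_force: 0.0
```

Request:
{"op": "play_rows", "data": {
  "motion": [
    [[0, 0, 0, 0, 0, 0], [0, 0, 0, 0, 0, 0], [0, 0, 0, 0, 0, 0]]
  ]
}}

```text
time: 17.95
tool_pos: [543.0, -164.3, 246.3]
tcp_rot: [179.9, 0.0, 107.4]
ft_force: [0.3, -0.4, 0.3]
finger_gap: 85.3
grip_force: 0.0
```

Run:
```python
from h import *
s=sensors.sense(); p=s['tool_pos']; print(p,s['tcp_rot'])
w=snap("wrist","w5.png"); d=snap("top"); c=snap("scene","s5.png")
from scipy.spatial.transform import Rotation as Ro
R=Ro.from_euler('xyz',s['tcp_rot'],degrees=True).as_matrix()
hsv=cv2.cvtColor(w['pixels'],cv2.COLOR_RGB2HSV)
print('pred bar',proj(w,[542.5,-167,120]))
M=cv2.inRange(hsv,(5,130,80),(18,255,255)); u,v=proj(w,[542.5,-167,120]).astype(int)
m=np.zeros_like(M); m[v-45:v+45,u-45:u+45]=255; M&=m
cs=cv2.findContours(M,0,2)[0]; k=max(cs,key=cv2.contourArea); q=cv2.minAreaRect(k); print(q,cv2.contourArea(k))
P=np.array([onz(w,*a,120) for a in cv2.boxPoints(q)]); print(P.round(1).tolist()); ce=P.mean(0); print(ce, 'tool',R.T@(ce-p))
A=cv2.cvtColor(w['pixels'],cv2.COLOR_RGB2BGR)[130:290,220:420]; B=cv2.cvtColor(c['pixels'],cv2.COLOR_RGB2BGR)[130:230,340:400]
cv2.imwrite('pics/w5.png',np.hstack([cv2.resize(A,(500,400)),cv2.resize(B,(240,400))]))
```

```text
[ 542.97991275 -164.27159818  246.32310846] [1.79932222e+02 4.88017921e-02 1.07357363e+02]
pred bar [320.80575812 193.08613342]
((321.5, 190.5), (13.0, 43.0), 0.0) 538.0
[[542.8, -185.9, 120.0], [531.0, -147.4, 120.0], [541.9, -144.0, 120.0], [554.3, -182.4, 120.0]]
[ 542.50096754 -164.90456753  120.        ] tool [ -0.35366545  -0.79540221 126.32260298]
```

View pics/w5.png

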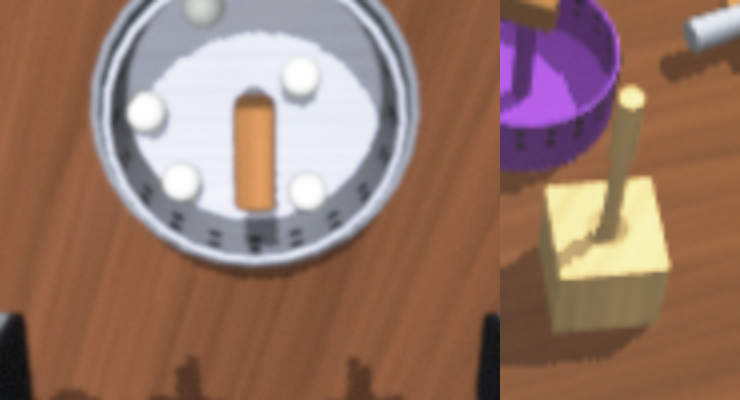

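The picture shows the bar upright in the image (aligned with the jaws), all five stones in the basket, and the rod standing in its block. I descend and grip the bar.

Request:
{"op": "play_rows", "data": {
  "motion": [
    [[0, -0.1, 3, 0, 0, 0], [0, -0.1, 7, 0, 0, 0], [0, -0.1, 11, 0, 0, 0], [0, -0.1, 14, 0, 0, 0], [0, -0.1, 15.8, 0, 0, 0]]
  ]
}}

```text
time: 18.6
tool_pos: [539.8, -164.6, 84.1]
tcp_rot: [-179.8, -0.1, 107.3]
ft_force: [0.8, 0.3, 0.1]
finger_gap: 85.1
grip_force: 0.0
```

Request:
{"op": "play_rows", "data": {
  "motion": [
    [[0, 0, 0, 0, 0, 0], [0, 0, 0, 0, 0, 0], [0, 0, 0, 0, 0, 0], [0, 0, 0, 0, 0, 0]]
  ]
}}

```text
time: 19.0
tool_pos: [542.8, -166.0, 89.3]
tcp_rot: [179.9, 0.1, 107.3]
ft_force: [0.5, 0.2, 0.6]
finger_gap: 85.7
grip_force: 0.0
```

Request:
{"op": "play_rows", "data": {
  "motion": [
    [[0, 0, 0, 0, 0, 0], [0, 0, 0, 0, 0, 0], [0, 0, 0, 0, 0, 0], [0, 0, 0, 0, 0, 0], [0, 0, 0, 0, 0, 0]]
  ],
  "jaw": 0,
  "squeeze": 80
}}

```text
time: 19.5
tool_pos: [542.3, -165.5, 87.6]
tcp_rot: [179.9, 0.0, 107.3]
ft_force: [4.6, 1.5, -4.2]
finger_gap: 14.5
grip_force: 78.4
```

Request:
{"op": "play_rows", "data": {
  "motion": [
    [[0, 0, 0, 0, 0, 0], [0, 0, 0, 0, 0, 0], [0, 0, 0, 0, 0, 0]]
  ]
}}

```text
time: 19.8
tool_pos: [542.3, -165.3, 87.5]
tcp_rot: [179.9, 0.0, 107.3]
ft_force: [4.9, 2.0, -1.9]
finger_gap: 14.9
grip_force: 78.7
```

Request:
{"op": "play_rows", "data": {
  "motion": [
    [[0, 0, -0.4, 0, 0, 0], [0, 0, -1.2, 0, 0, 0], [0, 0, -2.2, 0, 0, 0], [0, 0, -3.2, 0, 0, 0], [0, 0, -4.2, 0, 0, 0]]
  ]
}}

```text
time: 20.3
tool_pos: [540.6, -165.4, 129.3]
tcp_rot: [-179.9, -0.1, 107.3]
ft_force: [0.9, -0.8, -5.0]
finger_gap: 14.8
grip_force: 78.4
```

Request:
{"op": "play_rows", "data": {
  "motion": [
    [[0, 0, -1, 0, 0, 0], [0, 0, -2, 0, 0, 0], [0, 0, -3, 0, 0, 0], [0, 0, -4, 0, 0, 0], [0, 0, -5, 0, 0, 0]]
  ]
}}

```text
time: 20.8
tool_pos: [541.4, -165.5, 180.2]
tcp_rot: [-180.0, 0.0, 107.3]
ft_force: [-0.4, 0.4, -4.8]
finger_gap: 15.1
grip_force: 78.4
```

Request:
{"op": "play_rows", "data": {
  "motion": [
    [[0, 0, -1, 0, 0, 0], [0, 0, -2, 0, 0, 0], [0, 0, -2.6, 0, 0, 0], [0, 0, -2.8, 0, 0, 0], [0, 0, -2.8, 0, 0, 0]]
  ]
}}

```text
time: 21.3
tool_pos: [541.6, -165.6, 207.5]
tcp_rot: [180.0, 0.0, 107.3]
ft_force: [0.2, 0.2, -4.7]
finger_gap: 14.9
grip_force: 78.4
```

Request:
{"op": "play_rows", "data": {
  "motion": [
    [[0, 0, 0, 0, 0, 0], [0, 0, 0, 0, 0, 0], [0, 0, 0, 0, 0, 0], [0, 0, 0, 0, 0, 0], [0, 0, 0, 0, 0, 0]]
  ]
}}

```text
time: 21.8
tool_pos: [541.4, -165.5, 207.1]
tcp_rot: [-180.0, -0.0, 107.3]
ft_force: [1.2, -0.1, -4.3]
finger_gap: 14.6
grip_force: 78.4
```

Run:
```python
from h import *
s=sensors.sense(); p=s['tool_pos']; print(p,s['tcp_rot'],s['ft_force'],s['wrist_torque'])
w=snap("wrist"); c=snap("scene")
A=cv2.cvtColor(w['pixels'],cv2.COLOR_RGB2BGR)[130:330,220:420]; B=cv2.cvtColor(c['pixels'],cv2.COLOR_RGB2BGR)[100:280,190:400]
cv2.imwrite('pics/w6.png',np.hstack([cv2.resize(A,(360,360)),cv2.resize(B,(420,360))]))
```

```text
[ 541.42201592 -165.49384484  207.13997635] [-1.79989279e+02 -8.60519478e-03  1.07267876e+02] [ 1.1937522  -0.13395557 -4.25585172] [-0.05037177  0.00891638 -0.0052215 ]
```

View pics/w6.png

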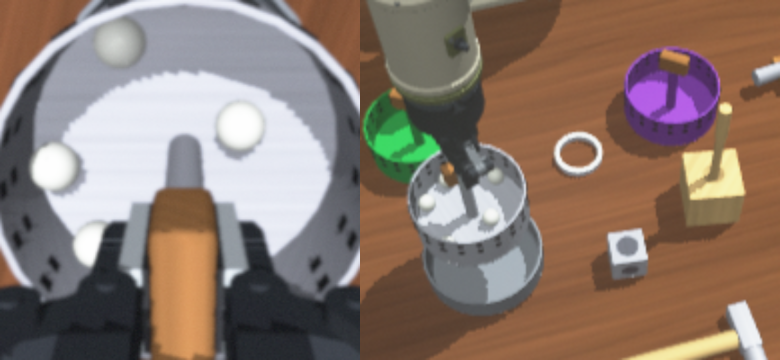

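The basket hangs level above the basin: four stones show at (120,40), (240,125), (55,165) and (95,245), and the fifth is hidden behind a finger. The rod stands in its block and the bystanders are untouched.

```bash
python3 -c "
from bench import job
print(job.hand_in())"
```

```text
the job is handed in; nothing more can be done
None
```

I stirred the stones two full clockwise turns, stood the rod back in its block, and handed in at about 22 s with the basket held level about 8 cm above the basin's rim; all five stones were in it just before the lift, and the last picture shows four, with the fifth apparently hidden behind a finger.

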